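# Lock and hold down the filter cover of a bench fume extractor

### The arm

A 6-joint arm with a two-finger parallel gripper is mounted at the origin on the work surface. World frame = base frame: x ahead of the robot, y to its left, z up, the work surface at z = 0. Lengths are in m, angles in degrees, forces in N, time in s.
With the tool pointing down it reaches from about 0.4 to 0.825 m from the base axis. Payload 7 kg.
Tool frame: the origin (TCP) lies midway between the tips of the shut fingers; the grasp point (between the pads) lies r.pinch_z behind it (r.pinch_z is the distance from the TCP to the grasp point, in m); z points along the fingers, y is the line along which they close (so a half turn about z gives the same grasp; the last joint's range is limited). The gripper opens to 88 mm and grips with 3 to 60 N. Pads are 19 mm wide; open, the fingers measure 130 mm over their backs; the gripper's body (78 mm by 193 mm) begins 47 mm behind the grasp point.
Start: joints at [-50.529, 20.546, 0.682, 0, -70.136, -16.507], TCP at [0.263, -0.621, 0.227] pointing down, gripper open.
Joint ranges: [-176.03, 176.03], [-82.01, 121.73], [-58.28, 71.71], [-173.87, 95.51], [-174.79, -0.11], [-173.66, 173.66]. Speed limits (degrees/s): [136.94, 136.94, 172.46, 180, 180, 180].

### API

Orientations are given as [roll, pitch, yaw] about the fixed x, y, z axes, in that order (R = Rz(yaw) Ry(pitch) Rx(roll)).
In Python, from plant import r, optics, job gives the robot as it stands.
- The arm moves only by the shell command python3 -m crank 'ROWS' [FORCE]. ROWS is JSON, a list of rows, each an object with "xyz": the shift along the tool's x, y, z in units of 30 mm (1.0 is 30 mm), a list of three; "delta_rot": the turn, a rotation vector about the tool's x, y, z in degrees, a list of three; "claw": the closure, from 0 (fully open) to 1 (shut). A call has 1 to 20 rows; each row is the pose to reach, as a shift and turn from the pose commanded when the call began, along the tool's axes at that moment; what a row does not reach only later rows make up. A row lasts 1/8 s, in which the tool goes at most 62.5 mm and 10.7 degrees, less where a joint would pass 70% of its speed; a pose out of reach is approached as far as the arm can. A call with a gripper value outside its range is refused whole. The fingers move at their own pace and stop on an object; FORCE is the grip in N (left out, the last holds). Time passes only in rows, so rows that repeat a pose let the fingers close. It gives the time, the measured TCP pose, the force, the opening and the grip force at its end, in the units of the state.
- r.get_state(): the state, without advancing time (a new reading comes with each control period).
- optics.capture(name): name is "scene" or "top" or "wrist"; returns a dict with "img" (420x560x3 uint8, blue, green, red), "fovy" (degrees; the focal length in pixels is half the picture's height over the tangent of half this angle, whatever the lens; pixels are square), "cx", "cy" (the principal point, pixels), "eye" and "rotation" of the camera in the world; the wrist camera has in their place "hand_eye" (4x4, takes a point from camera to tool coordinates, whose origin is the TCP and whose axes are the flange's). Camera axes: x right, y up, looking along -z (the intrinsics and any distortion apply to the point x, -y, -z); pixel columns grow to the right and rows downward; lengths in m; the calibration is good to about 2 mm. A picture is of the moment at which its call begins: read the wrist's pose just before it. There is no depth.
- job.close_job(): hands the job in; it is judged then, once.
The state is a dict: "time_s": time; "joints": joint angles; "qd": joint speeds; "joint_torque": joint torques, N m; "tcp_pos": TCP position; "eef_rot": TCP orientation; "contact_force": force on the tool from outside, world axes, zero at the start; "moment": the same for the moment, N m; "gripper_width": finger opening in m; "gripper_force": force on a finger pad.
Only numpy, scipy, OpenCV 4.12 (cv2) and the standard library are available. Lean on these libraries where they do the work, as an engineer would, in place of code of your own. Each camera call takes 0.05 s, during which the arm holds its last target. There are 200 camera calls.

### The job

The filter cover on top of the fume extractor has worked loose. First switch the fan off by turning its knob counter-clockwise until it clicks past its detent to the off pip, then lock the cover's wing fastener by turning it clockwise until its slot lines up with the two marks, then press the raised edge of the cover down flush against the frame with the fingers. Finish while still holding it pressed down, so that I can put in the two screws, and leave the dish of screws and the screwdriver lying where they are on the extractor.

Things in the scene. Friction and masses are not known exactly. Their poses are not given: they have to be found in the camera images.
- extractor: grey bench fume extractor, a box 340 (x) x 500 (y) x 160 mm high, fixed. Origin: centre of its underside, z up. On its flat top (deck, z 160 mm): aluminium filter cover on a dark frame 6 mm high (x -120..120, y -105..195 mm), fan knob near the -y end (x 0, y -185 mm), flat gauge 10 mm high (x -115, y -190 mm)
- knob_grip (a point): on the axis of the fan knob, 22 mm above the deck, the height to grip. Knob: black bar 42 mm long, 12 mm thick, standing 9 to 31 mm above the deck, on a round skirt 42 mm across. x axis: along the bar towards its white pointer line, turns with the knob; z up. Off: the pointer looks along the extractor's x axis, at a round pip
- fan_knob (a joint): knob angle, rad, grows counter-clockwise seen from above. Two positions with snap action: run at 0 (pointer at a tick mark, the start) and off at 1.25 (pointer at the pip). Resistance, at most 0.2 N m, up to the middle of the detent at 0.62; past it the knob is driven on and seats by itself at 1.25; stop at 1.33
- wing_grip (a point): on the axis of the wing fastener, 21 mm above the cover's top, the height to grip. Steel wing 44 mm long, 11 mm thick, standing 8 to 30 mm above the cover, on a flat collar 44 mm across, 3 mm high; a dark slot runs along the wing's top. x axis: along wing and slot, turns with them; z up. It is mid-way along the cover's edge nearest the knob (extractor x 0, y -75 mm)
- wing_fastener (a joint): fastener angle, rad, grows clockwise seen from above. Starts at 0.15 to 0.6; at 1.571 the slot lines up with the two dark marks on the cover (locked, slot along the extractor's x axis) and that edge of the cover has been drawn down about 3 mm onto the frame. No stop there (end stop at 1.80); friction holds it where it is left; takes at most 0.15 N m
- cover_plate: aluminium filter cover, plate 240 (x) x 290 (y) x 5 mm on a springy foam seal. Origin: underside, straight below the fastener; y points from the fastener to the opposite, raised edge (y from -25 to 265 mm); z square to the plate. Its only motions: down with the fastener, and tilting about the fastener
- press_point (a point): point on the cover's top face, on the middle of the raised edge, 20 mm in from the edge, midway between the two screw holes (170 mm apart); 245 mm from the fastener. To be pressed down here; with the cover flush and the fastener locked it lies 171 mm above the table
- cover_tilt (a joint): tilt of the cover about the fastener in rad; 0 is flush on the frame (a firm stop), it rests at about 0.044 (raised edge about 11 mm up) and springs back when let go. Pressing at press_point takes about 9 N to bring it flush
- dish_center (a point): centre, 8 mm up, of a small white dish of screws, 60 mm across and 16 mm high, lying loose on the deck about 115 mm from the knob on its +x side. Not to be moved
- screwdriver_grip (a point): handle of a loose screwdriver, 200 mm long, handle 26 mm thick, lying along y on the deck's strip at the +x side of the cover. Not to be moved

How it is judged:
By the outcome, as a careful person would: the job done as asked, in the order asked, and still so for the second after the job is handed in, while the arm keeps its last pose, push and grip.
It also fails if it takes over 64 s, if anything falls off the work surface, if the arm or the gripper's body presses on something with over 40 N, if the wrist force passes 120 N, or if a joint passes its speed limit or range.

## Working session

There is one attempt and no reset: what is moved stays moved. The work goes in short steps, Python scripts to look and compute and a shell command to move; the robot and the scene stay as the last step left them, time stands still between calls to the robot, and variables do not carry over. Pictures are saved under pics/ and viewed, at most 10 in all, crops included, and the job is handed in when it is done.

```bash
ls; mkdir -p pics
python3 - <<'E'
from plant import r,optics,job
import cv2
for n in("scene","top","wrist"):
    c=optics.capture(n); cv2.imwrite(f"pics/{n}0.png",c["img"]); print({k:v for k,v in c.items() if k!="img"})
print(r.get_state(), r.pinch_z)
E
```

```text
pics
{'fovy': 52.12190012137796, 'cx': 279.3895365337008, 'cy': 208.04927447456078, 'eye': array([1.09136021, 0.33788006, 0.61210223]), 'rotation': array([ 48.94357201,  -0.94217177, 126.7845496 ])}
{'fovy': 44.446447240997706, 'cx': 276.4496442790699, 'cy': 215.1094968862473, 'eye': array([ 0.58336707, -0.01079259,  1.03968718]), 'rotation': array([  3.58148887,   1.52207102, -90.81818713])}
{'fovy': 69.4975304027539, 'cx': 281.6253882881837, 'cy': 212.5735396101608, 'hand_eye': array([[-9.12779663e-04,  9.60822003e-01,  2.77164655e-01,
         7.52469081e-02],
       [ 9.99997113e-01,  2.60983221e-04,  2.38853907e-03,
        -1.18425618e-04],
       [ 2.22262557e-03,  2.77166035e-01, -9.60819467e-01,
        -1.58856295e-01],
       [ 0.00000000e+00,  0.00000000e+00,  0.00000000e+00,
         1.00000000e+00]])}
{'time_s': 0.15, 'joints': array([-5.05302737e+01,  2.05837094e+01,  6.46063166e-01, -1.55992135e-02,
       -7.01355770e+01, -1.65076753e+01]), 'qd': array([-0.00806906, -0.09352292,  0.10989409,  0.07898583,  0.10051652,
        0.03445029]), 'joint_torque': array([-2.24719239e-03, -5.83274317e+01,  2.93287915e+01,  7.00130001e+00,
        8.72191857e-03, -7.48100410e-05]), 'tcp_pos': array([ 0.26317747, -0.62118011,  0.22581746]), 'eef_rot': array([ 1.79925628e+02, -6.74627543e-03, -1.57043255e+02]), 'contact_force': array([-0.2545711 ,  0.19454966,  0.67905261]), 'moment': array([ 0.07530503, -0.02383632, -0.03326099]), 'gripper_force': 0.0, 'gripper_width': 0.08758053969261619} 0.0188
```

View pics/top0.png

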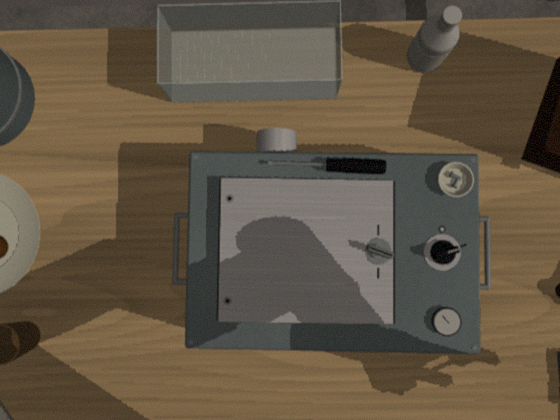

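View pics/scene0.png

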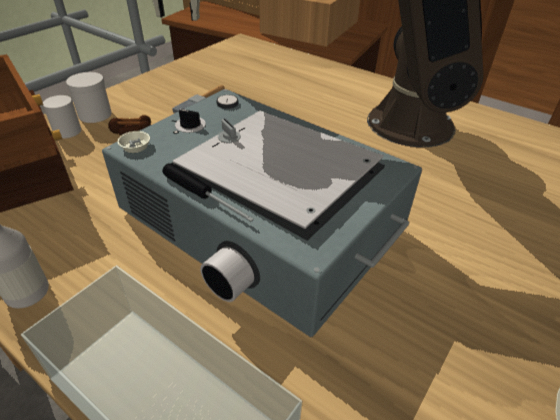

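The top view has the extractor roughly aligned with the world axes. Deck corners are at about (190,153), (477,155), (187,348) and (480,352), the knob at (442,252), the wing at (379,251), the dish at (456,180) and the pip at (442,229). The scene view confirms the layout, with the cover's raised edge on the +y side. I'll enlarge the knob and wing area.

```bash
cat > h.py <<'E'
from plant import r,optics,job
import numpy as np, cv2
from scipy.spatial.transform import Rotation as R
def cam(n):
    c=optics.capture(n) if n!="wrist" else None
    if n=="wrist":
        s=r.get_state(); c=optics.capture(n); T=np.eye(4)
        T[:3,:3]=R.from_euler('xyz',s["eef_rot"],degrees=True).as_matrix(); T[:3,3]=s["tcp_pos"]
        M=T@c["hand_eye"]; c["Rm"]=M[:3,:3]; c["e"]=M[:3,3]
    else: c["Rm"]=R.from_euler('xyz',c["rotation"],degrees=True).as_matrix(); c["e"]=np.array(c["eye"])
    c["f"]=210/np.tan(np.radians(c["fovy"]/2)); return c
def px(c,u,v,z):
    d=c["Rm"]@np.array([(u-c["cx"])/c["f"],-(v-c["cy"])/c["f"],-1]); return c["e"]+d*(z-c["e"][2])/d[2]
def pix(c,p):
    q=c["Rm"].T@(np.array(p)-c["e"]); return c["cx"]-c["f"]*q[0]/q[2], c["cy"]+c["f"]*q[1]/q[2]
E
python3 - <<'E'
from h import *
c=cam("top")
for n,u,v,z in [("c1",190,153,.16),("c2",477,155,.16),("c3",187,348,.16),("c4",480,352,.16),("knob",442,252,.191),("pip",442,229,.16),("wing",379,251,.203),("mark1",378,230,.174),("mark2",378,272,.174),("dish",456,180,.176),("h1",229,198,.182),("h2",227,300,.182)]: print(n,px(c,u,v,z).round(4))
im=c["img"][135:345,350:490]
im=cv2.convertScaleAbs(im,alpha=1.6)
cv2.imwrite("pics/crop.png",cv2.resize(im[:190],None,fx=4,fy=3.1578*4/4 if 0 else 4,interpolation=3)[160:760])
E
```

```text
c1 [0.7492 0.1604 0.16  ]
c2 [ 0.7363 -0.3327  0.16  ]
c3 [0.4154 0.1667 0.16  ]
c4 [ 0.4043 -0.3249  0.16  ]
knob [ 0.5721 -0.2587  0.191 ]
pip [ 0.6107 -0.269   0.16  ]
wing [ 0.5753 -0.1542  0.203 ]
mark1 [ 0.6102 -0.1585  0.174 ]
mark2 [ 0.5401 -0.1566  0.174 ]
dish [ 0.6919 -0.2904  0.176 ]
h1 [0.6675 0.0906 0.182 ]
h2 [0.4976 0.0953 0.182 ]
```

View pics/crop.png

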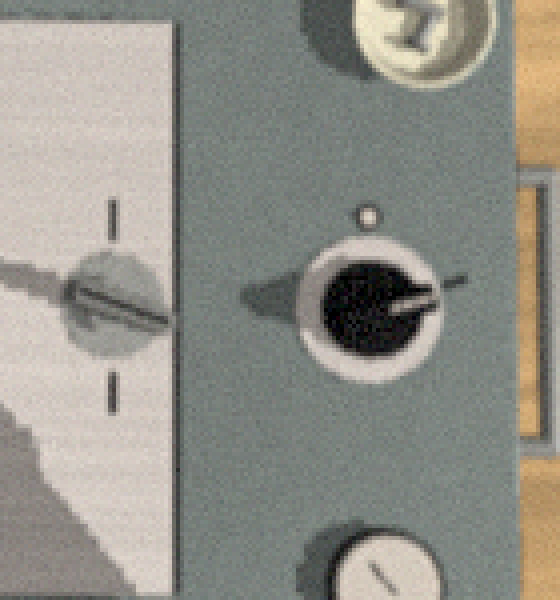

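The crop (4x, origin at pixel 350,175) shows the knob centre at (370,308), its pointer at the tick (455,284) and the pip at (368,216). The wing slot runs from (75,290) to (168,320), with the marks at x=113. That gives an extractor yaw of about -1.5°, a knob bar at about -73° and a wing at about -108°, all matching the stated geometry. Next I'll go above the knob.

```bash
cat >> h.py <<'E'
def goal(p,yaw,roll=180,pitch=0):
    s=r.get_state(); A=R.from_euler('xyz',s["eef_rot"],degrees=True)
    B=R.from_euler('xyz',[roll,pitch,yaw],degrees=True)
    print("units",(A.inv().apply(np.array(p)-s["tcp_pos"])/.03).round(3),"rot",np.degrees((A.inv()*B).as_rotvec()).round(2))
E
python3 - <<'E'
from h import *
c=cam("top")
for n,u,v,z in [("ring",442.5,252.2,.161),("tick",463.7,246,.16),("pip",442,229,.16),("collar",378.75,250.75,.177)]: print(n,px(c,u,v,z).round(4))
goal([.5715,-.2677,.28],-73)
E
```

```text
ring [ 0.5714 -0.2682  0.161 ]
tick [ 0.5813 -0.3045  0.16  ]
pip [ 0.6107 -0.269   0.16  ]
collar [ 0.5755 -0.1583  0.177 ]
units [-14.059   6.846  -1.792] rot [ 4.000e-02  3.000e-02 -8.404e+01]
```

```bash
python3 -m crank '[{"xyz":[-3,1.5,-1.8],"delta_rot":[0,0,-10],"claw":0},{"xyz":[-14.06,6.85,-1.8],"delta_rot":[0,0,-84],"claw":0.2},{"xyz":[-14.06,6.85,-1.8],"delta_rot":[0,0,-84],"claw":0.3},{"xyz":[-14.06,6.85,-1.8],"delta_rot":[0,0,-84],"claw":0.3},{"xyz":[-14.06,6.85,-1.8],"delta_rot":[0,0,-84],"claw":0.3},{"xyz":[-14.06,6.85,-1.8],"delta_rot":[0,0,-84],"claw":0.3},{"xyz":[-14.06,6.85,-1.8],"delta_rot":[0,0,-84],"claw":0.3},{"xyz":[-14.06,6.85,-1.8],"delta_rot":[0,0,-84],"claw":0.3},{"xyz":[-14.06,6.85,-1.8],"delta_rot":[0,0,-84],"claw":0.3},{"xyz":[-14.06,6.85,-1.8],"delta_rot":[0,0,-84],"claw":0.3},{"xyz":[-14.06,6.85,-1.8],"delta_rot":[0,0,-84],"claw":0.3},{"xyz":[-14.06,6.85,-1.8],"delta_rot":[0,0,-84],"claw":0.3},{"xyz":[-14.06,6.85,-1.8],"delta_rot":[0,0,-84],"claw":0.3}]' 20
python3 - <<'E'
from h import *
c=cam("wrist"); cv2.imwrite("pics/w1.png",cv2.convertScaleAbs(c["img"],alpha=1.3))
for p in [(.5715,-.2677,.182),(.5715,-.2677,.161),(.5743,-.158,.195)]: print(np.round(pix(c,p),1))
E
```

```text
time_s: 1.88
tcp_pos: [0.5711, -0.2683, 0.2807]
eef_rot: [-180.0, -0.0, -73.1]
contact_force: [0.3, -0.4, -0.9]
gripper_width: 0.0611
gripper_force: 0.0
[280.7 214.5]
[280.8 208.3]
[244.1 324.8]
```

View pics/w1.png

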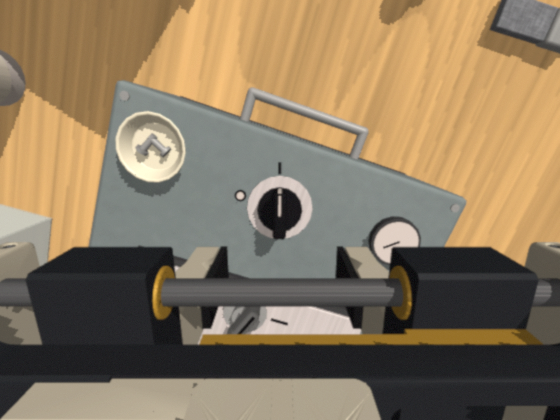

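The wrist view has the knob ring centred at (280,208) against a prediction of (280.8,208.3), and the bar is vertical, so it lines up with the tool. I'll descend and close.

```bash
python3 -m crank '[{"xyz":[0,0,1],"delta_rot":[0,0,0],"claw":0.4},{"xyz":[0,0,2],"delta_rot":[0,0,0],"claw":0.4},{"xyz":[0,0,3],"delta_rot":[0,0,0],"claw":0.4},{"xyz":[0,0,3.4],"delta_rot":[0,0,0],"claw":0.4},{"xyz":[0,0,3.7],"delta_rot":[0,0,0],"claw":0.4},{"xyz":[0,0,3.7],"delta_rot":[0,0,0],"claw":0.4}]' 20; python3 -m crank '[{"xyz":[0,0,0],"delta_rot":[0,0,0],"claw":1},{"xyz":[0,0,0],"delta_rot":[0,0,0],"claw":1},{"xyz":[0,0,0],"delta_rot":[0,0,0],"claw":1},{"xyz":[0,0,0],"delta_rot":[0,0,0],"claw":1},{"xyz":[0,0,0],"delta_rot":[0,0,0],"claw":1},{"xyz":[0,0,0],"delta_rot":[0,0,0],"claw":1}]' 40
```

```text
time_s: 2.68
tcp_pos: [0.5716, -0.2678, 0.1697]
eef_rot: [-180.0, -0.0, -73.0]
contact_force: [0.3, 0.2, 0.1]
gripper_width: 0.0526
gripper_force: 0.0
time_s: 3.42
tcp_pos: [0.5732, -0.2675, 0.1704]
eef_rot: [-179.8, -0.1, -73.0]
contact_force: [5.0, 2.6, 3.5]
gripper_width: 0.0112
gripper_force: 40.7
```

```bash
python3 -m crank '[{"xyz":[0,-0.05,0],"delta_rot":[0,0,0],"claw":1},{"xyz":[0,-0.05,0],"delta_rot":[0,0,-6],"claw":1},{"xyz":[0,-0.05,0],"delta_rot":[0,0,-12],"claw":1},{"xyz":[0,-0.05,0],"delta_rot":[0,0,-18],"claw":1},{"xyz":[0,-0.05,0],"delta_rot":[0,0,-24],"claw":1},{"xyz":[0,-0.05,0],"delta_rot":[0,0,-30],"claw":1},{"xyz":[0,-0.05,0],"delta_rot":[0,0,-36],"claw":1},{"xyz":[0,-0.05,0],"delta_rot":[0,0,-42],"claw":1},{"xyz":[0,-0.05,0],"delta_rot":[0,0,-48],"claw":1},{"xyz":[0,-0.05,0],"delta_rot":[0,0,-54],"claw":1},{"xyz":[0,-0.05,0],"delta_rot":[0,0,-60],"claw":1},{"xyz":[0,-0.05,0],"delta_rot":[0,0,-66],"claw":1},{"xyz":[0,-0.05,0],"delta_rot":[0,0,-71.5],"claw":1},{"xyz":[0,-0.05,0],"delta_rot":[0,0,-71.5],"claw":1},{"xyz":[0,-0.05,0],"delta_rot":[0,0,-71.5],"claw":1}]' 40; python3 -c "
from h import *
s=r.get_state();print(s['moment'],s['joints'])"
```

```text
time_s: 5.3
tcp_pos: [0.5736, -0.2671, 0.1703]
eef_rot: [180.0, -0.1, -1.5]
contact_force: [1.5, 3.0, 7.2]
gripper_width: 0.0117
gripper_force: 40.8
[ 0.9261116  -0.55292562  0.07095368] [-7.32303439e+00  1.88366717e+01 -9.46445614e+00  7.27470705e-04
 -6.16178630e+01  9.58166033e+01]
```

```bash
python3 -m crank '[{"xyz":[0,0,0],"delta_rot":[0,0,0],"claw":0.55},{"xyz":[0,0,0],"delta_rot":[0,0,0],"claw":0.55},{"xyz":[0,0,0],"delta_rot":[0,0,0],"claw":0.55},{"xyz":[0,0,0],"delta_rot":[0,0,0],"claw":0.55},{"xyz":[0,0,-0.5],"delta_rot":[0,0,0],"claw":0.55},{"xyz":[0,0,-1.5],"delta_rot":[0,0,0],"claw":0.55},{"xyz":[0,0,-2.5],"delta_rot":[0,0,0],"claw":0.55},{"xyz":[0,0,-4],"delta_rot":[0,0,0],"claw":0.4},{"xyz":[0,0,-4],"delta_rot":[0,0,0],"claw":0.4}]' 20
python3 - <<'E'
from h import *
goal([.575,-.158,.29],-108)
E
```

```text
time_s: 6.42
tcp_pos: [0.5741, -0.2679, 0.2943]
eef_rot: [179.9, -0.3, -1.5]
contact_force: [0.3, -0.0, 0.4]
gripper_width: 0.0509
gripper_force: 0.0
units [-0.067 -3.662  0.136] rot [ -0.25  -0.32 106.48]
```

```bash
python3 -m crank '[{"xyz":[-0.07,-3.66,0.14],"delta_rot":[-0.2,-0.3,106.5],"claw":0.4},{"xyz":[-0.07,-3.66,0.14],"delta_rot":[-0.2,-0.3,106.5],"claw":0.4},{"xyz":[-0.07,-3.66,0.14],"delta_rot":[-0.2,-0.3,106.5],"claw":0.4},{"xyz":[-0.07,-3.66,0.14],"delta_rot":[-0.2,-0.3,106.5],"claw":0.4},{"xyz":[-0.07,-3.66,0.14],"delta_rot":[-0.2,-0.3,106.5],"claw":0.4},{"xyz":[-0.07,-3.66,0.14],"delta_rot":[-0.2,-0.3,106.5],"claw":0.4},{"xyz":[-0.07,-3.66,0.14],"delta_rot":[-0.2,-0.3,106.5],"claw":0.4},{"xyz":[-0.07,-3.66,0.14],"delta_rot":[-0.2,-0.3,106.5],"claw":0.4},{"xyz":[-0.07,-3.66,0.14],"delta_rot":[-0.2,-0.3,106.5],"claw":0.4},{"xyz":[-0.07,-3.66,0.14],"delta_rot":[-0.2,-0.3,106.5],"claw":0.4},{"xyz":[-0.07,-3.66,0.14],"delta_rot":[-0.2,-0.3,106.5],"claw":0.4},{"xyz":[-0.07,-3.66,0.14],"delta_rot":[-0.2,-0.3,106.5],"claw":0.4},{"xyz":[-0.07,-3.66,0.14],"delta_rot":[-0.2,-0.3,106.5],"claw":0.4}]' 20
python3 - <<'E'
from h import *
c=cam("wrist"); cv2.imwrite("pics/w2.png",cv2.convertScaleAbs(c["img"],alpha=1.3)); print(c["Rm"].tolist(),c["e"])
for p in [(.575,-.158,.204),(.575,-.158,.177)]: print(np.round(pix(c,p),1))
goal([.575,-.158,.18],-108)
E
```

```text
time_s: 8.05
tcp_pos: [0.5737, -0.1574, 0.2853]
eef_rot: [179.7, 0.0, -107.9]
contact_force: [-1.3, 0.4, -0.1]
gripper_width: 0.0528
gripper_force: 0.0
[[-0.9513026141182311, -0.29728340496840894, -0.08152247237546567], [0.3082356818805892, -0.9141430562870467, -0.2633120526253698], [0.0037551015203064176, -0.2756175788525947, 0.9612600321661178]] [ 0.55107567 -0.22912352  0.44414042]
[279.5 219.7]
[279.6 210.9]
units [ 0.005 -0.066  3.511] rot [0.32 0.02 0.07]
```

View pics/w2.png

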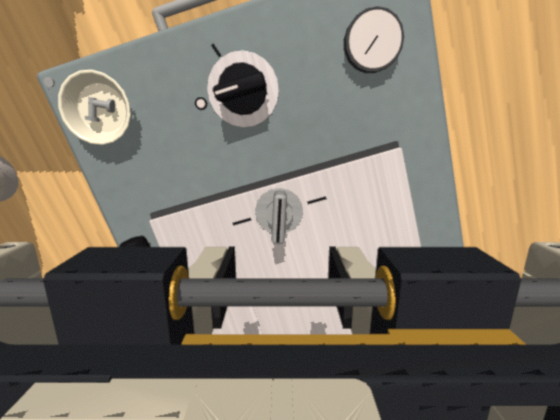

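The wing collar is at (279,210), as predicted, and the slot is vertical in the tool frame. The knob pointer runs (262,85)→(215,93) near the pip at (201,103). I'll check that angle with the calibration.

Run:
```python
from h import *
c=cam("wrist"); ax=np.array([np.cos(np.radians(-1.5)),np.sin(np.radians(-1.5)),0])
for z,k in((.191,"top"),(.16,"deck")):
    for a in (0,.021,.036): print(k,np.round(pix(c,np.array([.573,-.2675,z])+a*ax),1))
for u,v,z in((262,85,.191),(215,93,.191),(201,103,.16),(243,88,.162)): print(px(c,u,v,z).round(4))
im=cv2.convertScaleAbs(c["img"][40:140,170:310],alpha=1.5); cv2.imwrite("pics/w2c.png",cv2.resize(im,None,fx=5,fy=5,interpolation=2))
```

```text
top [238.3  85.9]
top [212.8  94.1]
top [194.8  99.9]
deck [243.   90.4]
deck [220.4  97.7]
deck [204.3 102.8]
[ 0.5553 -0.2625  0.191 ]
[ 0.5921 -0.2683  0.191 ]
[ 0.6119 -0.2692  0.16  ]
[ 0.5722 -0.2691  0.162 ]
```

View pics/w2c.png

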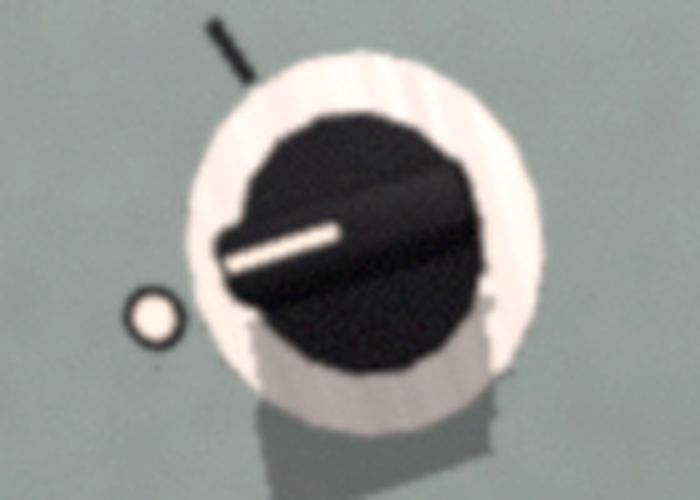

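In the crop the pointer runs from (338,230) to (225,265), a slope of 17°. The predicted slope at off is 17.8°, so the knob is off. Now I'll grip the wing.

```bash
python3 -m crank '[{"xyz":[0,-0.05,1],"delta_rot":[0.3,0,0],"claw":0.4},{"xyz":[0,-0.05,2],"delta_rot":[0.3,0,0],"claw":0.4},{"xyz":[0,-0.05,3],"delta_rot":[0.3,0,0],"claw":0.4},{"xyz":[0,-0.05,3.4],"delta_rot":[0.3,0,0],"claw":0.4},{"xyz":[0,-0.05,3.4],"delta_rot":[0.3,0,0],"claw":0.4}]' 20; python3 -m crank '[{"xyz":[0,0,0],"delta_rot":[0,0,0],"claw":1},{"xyz":[0,0,0],"delta_rot":[0,0,0],"claw":1},{"xyz":[0,0,0],"delta_rot":[0,0,0],"claw":1},{"xyz":[0,0,0],"delta_rot":[0,0,0],"claw":1},{"xyz":[0,0,0],"delta_rot":[0,0,0],"claw":1},{"xyz":[0,0,0],"delta_rot":[0,0,0],"claw":1}]' 30
```

```text
time_s: 8.78
tcp_pos: [0.5746, -0.1578, 0.1831]
eef_rot: [179.9, -0.0, -108.0]
contact_force: [-0.6, -0.5, -0.3]
gripper_width: 0.0523
gripper_force: 0.0
time_s: 9.52
tcp_pos: [0.5757, -0.158, 0.1845]
eef_rot: [-179.9, 0.0, -108.0]
contact_force: [1.4, -1.1, 5.8]
gripper_width: 0.0104
gripper_force: 30.7
```

```bash
python3 -m crank '[{"xyz":[0,-0.02,0],"delta_rot":[0,0,6],"claw":1},{"xyz":[0,-0.02,0.01],"delta_rot":[0,0,12],"claw":1},{"xyz":[0,-0.02,0.02],"delta_rot":[0,0,18],"claw":1},{"xyz":[0,-0.02,0.03],"delta_rot":[0,0,24],"claw":1},{"xyz":[0,-0.02,0.04],"delta_rot":[0,0,30],"claw":1},{"xyz":[0,-0.02,0.05],"delta_rot":[0,0,36],"claw":1},{"xyz":[0,-0.02,0.06],"delta_rot":[0,0,42],"claw":1},{"xyz":[0,-0.02,0.07],"delta_rot":[0,0,48],"claw":1},{"xyz":[0,-0.02,0.08],"delta_rot":[0,0,54],"claw":1},{"xyz":[0,-0.02,0.09],"delta_rot":[0,0,60],"claw":1},{"xyz":[0,-0.02,0.1],"delta_rot":[0,0,66],"claw":1},{"xyz":[0,-0.02,0.1],"delta_rot":[0,0,70],"claw":1},{"xyz":[0,-0.02,0.1],"delta_rot":[0,0,73.5],"claw":1},{"xyz":[0,-0.02,0.1],"delta_rot":[0,0,73.5],"claw":1},{"xyz":[0,-0.02,0.1],"delta_rot":[0,0,73.5],"claw":1}]' 30;  python3 -c "
from h import *
s=r.get_state();print(s['moment'],s['joints'])"; python3 -m crank '[{"xyz":[0,0,0],"delta_rot":[0,0,0],"claw":0.6},{"xyz":[0,0,0],"delta_rot":[0,0,0],"claw":0.6},{"xyz":[0,0,0],"delta_rot":[0,0,0],"claw":0.6},{"xyz":[0,0,0],"delta_rot":[0,0,0],"claw":0.6},{"xyz":[0,0,-0.5],"delta_rot":[0,0,0],"claw":0.6},{"xyz":[0,0,-1.5],"delta_rot":[0,0,0],"claw":0.6},{"xyz":[0,0,-2.5],"delta_rot":[0,0,0],"claw":0.6},{"xyz":[0,0,-4],"delta_rot":[0,0,0],"claw":0.6},{"xyz":[0,0,-4],"delta_rot":[0,0,0],"claw":0.6}]' 20
python3 - <<'E'
from h import *
c=cam("wrist")
im=cv2.convertScaleAbs(c["img"][130:290,180:380],alpha=1.3); cv2.imwrite("pics/w3.png",cv2.resize(im,None,fx=3.7,fy=3.7,interpolation=2))
ax=np.array([np.cos(np.radians(-1.5)),np.sin(np.radians(-1.5)),0])
for z in(.201,.171):
    for a in(-.022,0,.022):print(z,((np.array(pix(c,np.array([.575,-.158,z])+a*ax))-[180,130])*3.7).round(1))
goal([.581,.0877,.25],-1.5)
goal([.581,.0877,.25],178.5)
E
```

```text
time_s: 11.4
tcp_pos: [0.5751, -0.1571, 0.1813]
eef_rot: [179.9, 0.0, 178.5]
contact_force: [-3.2, 5.6, 8.4]
gripper_width: 0.0109
gripper_force: 32.9
[ 2.02620263  1.18765413 -0.08387634] [ 3.44228529e+00  1.50918125e+01 -1.32519854e+01 -8.40110255e-02
 -6.16352734e+01 -9.49249596e+01]
time_s: 12.52
tcp_pos: [0.5771, -0.1584, 0.3056]
eef_rot: [-180.0, 0.4, 178.5]
contact_force: [0.1, 0.8, -0.2]
gripper_width: 0.0352
gripper_force: 0.0
0.201 [381.1 200.8]
0.201 [381.1 289.7]
0.201 [381.1 374.6]
0.171 [380.9 178.6]
0.171 [380.9 259.4]
0.171 [380.9 337. ]
units [0.065 8.191 1.777] rot [ 4.0000e-01 -4.0000e-02  1.7997e+02]
units [0.065 8.191 1.777] rot [ 0.02  0.25 -0.03]
```

View pics/w3.png

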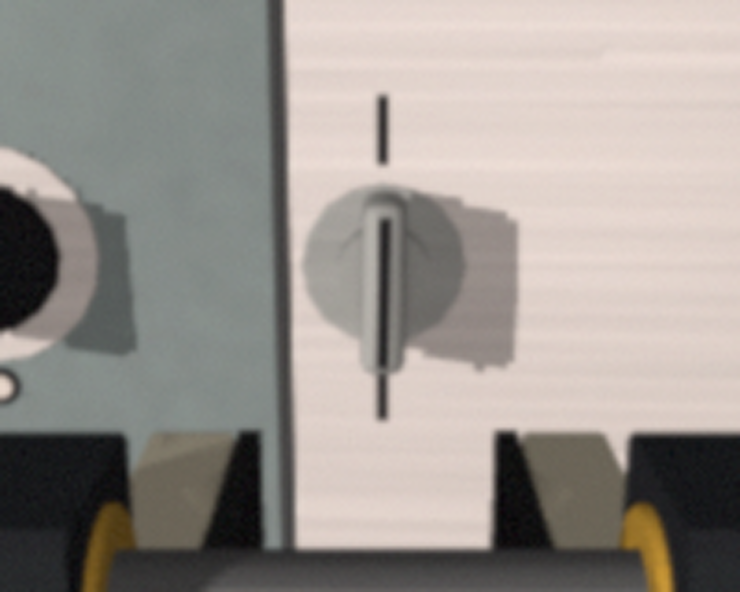

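The slot runs (386,220)→(382,365) against marks at x=383, so it lines up to within about 1.5° and is locked. Next I'll move over the raised edge with the fingers shut.

```bash
python3 -m crank '[{"xyz":[0.07,2,0],"delta_rot":[0,0.2,0],"claw":0.8},{"xyz":[0.07,4,0],"delta_rot":[0,0.2,0],"claw":1},{"xyz":[0.07,6,0],"delta_rot":[0,0.2,0],"claw":1},{"xyz":[0.07,8,0.7],"delta_rot":[0,0.2,0],"claw":1},{"xyz":[0.07,8.19,1.4],"delta_rot":[0,0.2,0],"claw":1},{"xyz":[0.07,8.19,1.4],"delta_rot":[0,0.2,0],"claw":1},{"xyz":[0.07,8.19,1.4],"delta_rot":[0,0.2,0],"claw":1},{"xyz":[0.07,8.19,1.4],"delta_rot":[0,0.2,0],"claw":1}]' 20
python3 - <<'E'
from h import *
c=cam("top"); cv2.imwrite("pics/t2.png",cv2.convertScaleAbs(c["img"],alpha=1.5))
c=cam("wrist"); cv2.imwrite("pics/w4.png",cv2.convertScaleAbs(c["img"],alpha=1.3))
for p in [(.5814,.088,.182),(.4965,.090,.182),(.6663,.0855,.182)]: print(np.round(pix(c,p),1))
goal([.5814,.088,.185],178.5)
E
```

```text
time_s: 13.58
tcp_pos: [0.5802, 0.0869, 0.2595]
eef_rot: [180.0, -0.1, 178.4]
contact_force: [0.3, 0.4, -0.8]
gripper_width: 0.0004
gripper_force: 0.0
[283.9 222.1]
[283.5 113.2]
[283.7 312.3]
units [-0.047  0.031  2.476] rot [ 0.05 -0.14 -0.1 ]
```

View pics/w4.png

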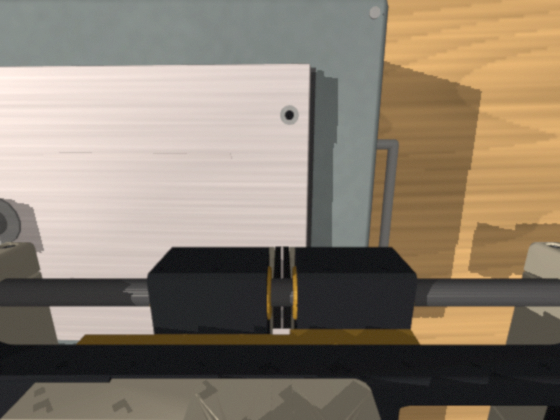

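The far screw hole is at (289,115), 5 px (about 4 mm) further in +y than predicted, and the cover edge is at x=310. I'll shift the press point +4 mm in y, descend to just above the cover, then press in small steps.

```bash
python3 -m crank '[{"xyz":[-0.04,0.13,1],"delta_rot":[0,0,0],"claw":1},{"xyz":[-0.04,0.13,2],"delta_rot":[0,0,0],"claw":1},{"xyz":[-0.04,0.13,2.4],"delta_rot":[0,0,0],"claw":1},{"xyz":[-0.04,0.13,2.5],"delta_rot":[0,0,0],"claw":1},{"xyz":[-0.04,0.13,2.6],"delta_rot":[0,0,0],"claw":1},{"xyz":[-0.04,0.13,2.7],"delta_rot":[0,0,0],"claw":1},{"xyz":[-0.04,0.13,2.75],"delta_rot":[0,0,0],"claw":1},{"xyz":[-0.04,0.13,2.8],"delta_rot":[0,0,0],"claw":1},{"xyz":[-0.04,0.13,2.8],"delta_rot":[0,0,0],"claw":1}]' 20; python3 -m crank '[{"xyz":[0,0,0.05],"delta_rot":[0,0,0],"claw":1},{"xyz":[0,0,0.1],"delta_rot":[0,0,0],"claw":1},{"xyz":[0,0,0.1],"delta_rot":[0,0,0],"claw":1},{"xyz":[0,0,0.1],"delta_rot":[0,0,0],"claw":1}]' 20
```

```text
time_s: 14.8
tcp_pos: [0.5815, 0.092, 0.1752]
eef_rot: [179.9, -0.1, 178.5]
contact_force: [1.0, 0.6, 5.9]
gripper_width: 0.0006
gripper_force: 2.7
time_s: 15.3
tcp_pos: [0.5816, 0.092, 0.1725]
eef_rot: [179.9, -0.1, 178.5]
contact_force: [0.0, 1.4, 6.6]
gripper_width: 0.0007
gripper_force: 3.8
```

```bash
python3 -m crank '[{"xyz":[0,0,0.03],"delta_rot":[0,0,0],"claw":1},{"xyz":[0,0,0.06],"delta_rot":[0,0,0],"claw":1},{"xyz":[0,0,0.06],"delta_rot":[0,0,0],"claw":1},{"xyz":[0,0,0.06],"delta_rot":[0,0,0],"claw":1}]' 20; python3 -m crank '[{"xyz":[0,0,0.03],"delta_rot":[0,0,0],"claw":1},{"xyz":[0,0,0.05],"delta_rot":[0,0,0],"claw":1},{"xyz":[0,0,0.05],"delta_rot":[0,0,0],"claw":1},{"xyz":[0,0,0.05],"delta_rot":[0,0,0],"claw":1}]' 20
```

```text
time_s: 15.8
tcp_pos: [0.5816, 0.092, 0.1712]
eef_rot: [179.9, -0.1, 178.5]
contact_force: [-1.6, 1.2, 10.7]
gripper_width: 0.0004
gripper_force: 5.2
time_s: 16.3
tcp_pos: [0.5816, 0.0921, 0.1711]
eef_rot: [179.9, -0.0, 178.5]
contact_force: [-6.4, 1.2, 19.8]
gripper_width: 0.0009
gripper_force: 9.8
```

Run:
```python
from h import *
c=cam("scene"); cv2.imwrite("pics/s2.png",cv2.convertScaleAbs(c["img"],alpha=1.3)); s=r.get_state(); print(s["contact_force"],s["tcp_pos"])
```

```text
[-5.00719025  2.17366034 18.93178276] [0.58163965 0.09206308 0.17106579]
```

View pics/s2.png

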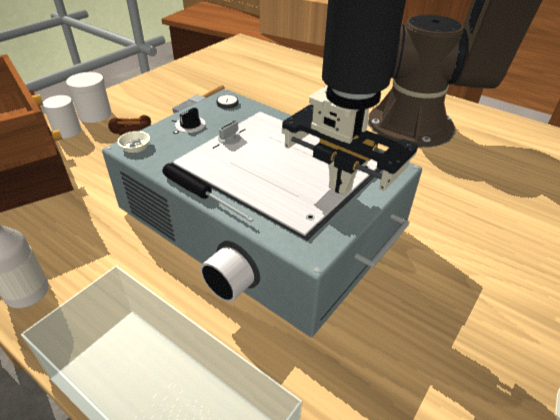

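The cover is flush with the fingers pressing on it, at 19 N and z 0.171. The dish at (134,142) and the screwdriver at (188,180) have not moved.

```bash
python3 -c "
from plant import job
print(job.close_job())"
```

```text
the job is handed in; nothing more can be done
None
```

The fan is off, the wing fastener is locked to within about 1.5° of its marks, and the arm is holding the cover flush at about 19 N; the dish and screwdriver are where they were, and the job is handed in.

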